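# Lay the ratchet draining board flat and nest the moulds on it

## Robot

A 7-joint arm with a two-finger parallel gripper is mounted at the origin on the work surface. World frame = base frame: x ahead of the robot, y to its left, z up, the work surface at z = 0. Lengths are in mm, angles in rad, forces in N, time in s.
With the tool pointing down it reaches from about 350 to 900 mm from the base axis. Payload 7.2 kg.
Tool frame: the origin (TCP) lies at the very end of the fingers, on their centre line; the grasp point (between the pads) lies 19 mm behind it (bot.grip_depth is the distance from the TCP to the grasp point, in mm); z points along the fingers, y is the line along which they close (so a half turn about z gives the same grasp; the last joint's range is limited). The gripper opens to 88 mm and grips with 3 to 60 N. Pads are 20 mm wide; open, the fingers measure 115 mm over their backs; the gripper's body (75 mm by 178 mm) begins 61 mm behind the grasp point.
Start: joints at [1.033, 0.411, -0.013, 1.596, 0.006, 1.134, -0.082], TCP at [282.932, -557.296, 222.653] pointing down, gripper open.
Joint ranges: [-2.95, 2.95], [-0.29, 1.99], [-1.47, 1.44], [0.14, 2.54], [-1.03, 4.17], [0.13, 1.85], [-2.86, 2.86]. Speed limits (rad/s): [2.39, 2.39, 3.01, 3.01, 3.14, 3.14, 3.14].

## Interface

Orientations are given as a unit quaternion [x, y, z, w].
In Python, from workcell import bot, vision gives the robot as it stands.
- The arm moves only by the tool step_arm, never from a script. Its argument "plan" is a list that holds one entry, the list of rows, each a list of 7 numbers: the finger opening in cm, from 0 to 8.78, then the shift along the world's x, y, z in cm, then the turn, a rotation vector about the world's x, y, z in degrees. A call has 1 to 5 rows; each row is the pose to reach, as a shift and turn from the pose commanded when the call began; what a row does not reach only later rows make up. A row lasts 1/12 s, in which the tool goes at most 41.7 mm and 7.16 degrees, less where a joint would pass 70% of its speed; a pose out of reach is approached as far as the arm can. A call with a gripper value outside its range is refused whole. The fingers move at their own pace and stop on an object; "squeeze" is the grip in N (left out, the last holds). Time passes only in rows, so rows that repeat a pose let the fingers close. It gives the time, the measured TCP pose, the force, the opening and the grip force at its end, in the units of the state.
- bot.get_obs(): the state, without advancing time (a new reading comes with each control period).
- vision.get_image(name): name is "scene" or "top"; returns the picture (480x640x3 uint8, blue, green, red); there is no depth.
- vision.get_calibration(name): a dict with "fov_y" (degrees; the focal length in pixels is half the picture's height over the tangent of half this angle, whatever the lens; pixels are square), "cx", "cy" (the principal point, pixels), "R" (3x3) and "t" (3): a world point X has camera coordinates R X + t. Camera axes: x right, y down, z forward; pixel columns grow to the right and rows downward; lengths in mm; the calibration is good to about 2 mm. A picture is of the moment at which its call begins. get_calibration takes no time and is no camera call.
- bot.hand_in(): hands the job in; it is judged then, once.
The state is a dict: "clock": time; "joint_positions": joint angles; "qvel": joint speeds; "joint_efforts": joint torques, N m; "ee_pos": TCP position; "tool_rot": TCP orientation; "wrist_force": force on the tool from outside, world axes, zero at the start; "moment": the same for the moment, N m; "width": finger opening in mm; "grasp_force": force on a finger pad.
Only numpy, scipy, OpenCV 4.12 (cv2) and the standard library are available. Lean on these libraries where they do the work, as an engineer would, in place of code of your own. Each camera call takes 0.05 s, during which the arm holds its last target. There are 200 camera calls.

## Task

The tilting draining board is still propped on its ratchet. Lift it by its handle bar right past the top notch until the pawl drops away, then bring it all the way down flat, so that the pawl is set again, and stand the two aluminium moulds upright on the flat board, one nested in the other. Leave the steamer pot and the egg cup where they are.

Things in the scene. Friction and masses are not known exactly. Their poses are not given: they have to be found in the camera images.
- board (a joint): Board angle in rad: 0 flat, growing as its near edge rises; end stop 1.43. Damped hinge, 2 to 5 N at the bar raises it. Notches hold it at 0.21, 0.43, 0.66, 0.89; it starts in one of the first three. It rises freely but cannot come down until raised past about 1.2, where the pawl drops away; then it comes down to 0, and in the last 0.1 rad pushes the pawl back in.
- pawl (a joint): Angle of the pawl in rad, a dark steel prop 85 mm tall with a black knob, pivoted on the stand beside the board's -y edge: 0 leaning in under the board's pins (engaged), up to 0.15 while a pin passes, 0.56 fallen away (board free to come down). The board alone works it and it falls over by its own weight: no need to touch it.
- hinge (a point): Middle of the level hinge line, on the steel stand fixed to the counter, 78 mm up. y: along the hinge; -x: level, to where the flat board's handle lies (roughly to the robot); z up. From this point the stand spans x -190 to 10, y -132 to 100 mm, below the board but for the hinge posts (8 mm above this point) and the pawl (x -125 to -50, y -120 to -100, up to 45 mm above this point).
- handle (a point): Middle of the round steel handle bar (14 mm thick, 110 mm long, parallel to the hinge) at the board's free edge, 212 mm from the hinge line; it turns with the board (y along the bar, x towards the hinge). 12 mm arms at its ends carry it. Bar centre to board edge: 47 mm free; nothing stands below the bar. Fingers can take it from above, either side, and it can turn between them.
- board_top (a point): Centre of the board's top face; the board is beech slats on a frame, 147 mm (along x) by 170 mm (along y) by 12 mm thick; x towards the hinge, y along it, z out of the face. Flat, the face is 84 mm above the counter.
- mould_a_mid (a point): Loose empty aluminium dariole mould standing upright, one of two alike: tapered open cup 66 mm high, foot 46 mm across, 60 mm across at 46 mm up, then a straight collar 67 mm across for the top 17 mm; wall 4 mm; about 90 g. Point: its centre, 33 mm above the foot; z along its axis. Nested, the upper stands 30 mm higher than the lower. It starts in one of four places left or right of the stand.
- mould_b_mid (a point): Loose empty aluminium dariole mould standing upright, one of two alike: tapered open cup 66 mm high, foot 46 mm across, 60 mm across at 46 mm up, then a straight collar 67 mm across for the top 17 mm; wall 4 mm; about 90 g. Point: its centre, 33 mm above the foot; z along its axis. Nested, the upper stands 30 mm higher than the lower. It starts in one of four places left or right of the stand.
- pot: A bystander to leave where it is: steel couscous steamer pot with lid, 136 mm across, 174 mm high to the top of its knob, two loop handles reaching 89 mm from its axis along its own +y and -y; 1.4 kg. Origin under its centre.
- egg_cup: A bystander to leave where it is: yellow ceramic egg cup, 50 mm across, 66 mm high. Origin under its centre.
There are look-alikes about, which are no part of the job. Leave any blue or pink look-alike of the part that bears mould_b_mid alone.

How it is judged (in metres and radians):
On the way, in this order (a step that is already met when the one before it is completed fails the run):
1. the board has been raised past its top notch and the pawl has dropped away (value of joint board above 1.1 rad and value of joint pawl above 0.45 rad), for 0.1 s.
2. the board lies flat again and the pawl is set (value of joint board below 0.03 rad and value of joint pawl below 0.08 rad), for 0.2 s.
At the end, for the whole second after the job is handed in: Board flat (under 0.03 rad), pawl set (under 0.08 rad); both moulds upright (within 0.12 rad), one nested in the other (axes within 7 mm, upper 22 to 37 mm higher), the lower standing on the board within 52 mm of its centre in x and 63 mm in y (all of step 2 and angle between each of mould_a_mid, mould_b_mid's own z axis and vertical below 0.12 rad and ((horizontal distance between mould_a_mid and mould_b_mid below 0.007 m and z of mould_b_mid in the frame of mould_a_mid between 0.022 and 0.037 m and z of mould_a_mid in the frame of board_top between 0.028 and 0.038 m and x of mould_a_mid in the frame of board_top between -0.052 and 0.052 m and y of mould_a_mid in the frame of board_top between -0.063 and 0.063 m) or (horizontal distance between mould_b_mid and mould_a_mid below 0.007 m and z of mould_a_mid in the frame of mould_b_mid between 0.022 and 0.037 m and z of mould_b_mid in the frame of board_top between 0.028 and 0.038 m and x of mould_b_mid in the frame of board_top between -0.052 and 0.052 m and y of mould_b_mid in the frame of board_top between -0.063 and 0.063 m))); the robot touches nothing.
It fails at once if the steamer pot is shifted by more than 30 mm or tipped (distance of pot from where it was at the start of the episode above 0.03 m or angle between pot's own z axis and vertical above 0.3 rad).
It fails at once if the egg cup is shifted by more than 30 mm or tipped (distance of egg_cup from where it was at the start of the episode above 0.03 m or angle between egg_cup's own z axis and vertical above 0.3 rad).
It also fails if it takes over 72 s, if anything falls off the work surface, if the arm or the gripper's body presses on something with over 40 N, if the wrist force passes 120 N, or if a joint passes its speed limit or range.

## Working session

There is one attempt and no reset: what is moved stays moved. The work goes in short steps, Python scripts to look and compute and a tool call to move; the robot and the scene stay as the last step left them, time stands still between calls to the robot, and variables do not carry over. Pictures are saved under pics/ and viewed, at most 10 in all, crops included, and the job is handed in when it is done.

Besides the shell and the picture viewer there is one more tool, called as name(argument=value, ...) on one line, values as JSON. step_arm: Moves the arm, as the interface text tells. Its arguments: {"type":"object","properties":{"plan":{"type":"array","items":{"type":"array","items":{"type":"array","items":{"type":"number"}}}},"squeeze":{"type":"number"}},"required":["plan"]}

```bash
mkdir -p pics
cat > h.py <<'E'
import numpy as np, cv2
from workcell import bot, vision
def K(n):
    c=vision.get_calibration(n); f=240/np.tan(np.radians(c['fov_y'])/2)
    return f,c['cx'],c['cy'],np.array(c['R']),np.array(c['t'])
def ray(n,u,v):
    f,cx,cy,R,t=K(n); return -R.T@t, R.T@np.array([(u-cx)/f,(v-cy)/f,1])
def atz(n,u,v,z):
    o,d=ray(n,u,v); return o+d*(z-o[2])/d[2]
def proj(n,X):
    f,cx,cy,R,t=K(n); c=(R@np.atleast_2d(X).T).T+t; return np.c_[f*c[:,0]/c[:,2]+cx,f*c[:,1]/c[:,2]+cy]
def tri(u1,u2):
    (a,d),(b,e)=ray('scene',*u1),ray('top',*u2); s=np.linalg.lstsq(np.c_[d,-e],b-a,rcond=None)[0]
    p,q=a+d*s[0],b+e*s[1]; return (p+q)/2,np.linalg.norm(p-q)
E
python3 - <<'E'
from h import *
for n in('scene','top'):
    cv2.imwrite(f'pics/{n}0.png',vision.get_image(n)); f,cx,cy,R,t=K(n);print(n,f,cx,cy,-R.T@t,R.round(3).tolist(),vision.get_calibration(n).keys())
print(bot.get_obs())
E
```

```text
scene 537.5243041731792 310.02930292704065 243.5122886500338 [1255.92840163  -52.81871818 1095.55815047] [[0.126, 0.992, -0.001], [0.784, -0.1, -0.613], [-0.608, 0.076, -0.79]] dict_keys(['fov_y', 'cx', 'cy', 'R', 't'])
top 602.1855968806102 313.20520398847214 237.45822866415514 [ 370.25735688   20.86808497 1557.53033267] [[-0.018, -1.0, -0.006], [-0.996, 0.018, -0.09], [0.09, 0.005, -0.996]] dict_keys(['fov_y', 'cx', 'cy', 'R', 't'])
{'clock': 0.1, 'joint_positions': array([ 1.03279123,  0.41183808, -0.01275274,  1.59698179,  0.00561919,
        1.1343131 , -0.08220754]), 'qvel': array([ 0.00018146, -0.00209533,  0.00038676, -0.00143633,  0.00177896,
        0.00186408,  0.000442  ]), 'joint_efforts': array([ 2.36048472e-03, -5.89099574e+01,  6.43778667e-01, -2.91709489e+01,
       -5.38500678e-02,  1.45117322e-02,  8.60262594e-05]), 'ee_pos': array([ 282.70945354, -556.8698567 ,  221.87287184]), 'tool_rot': array([ 9.72529509e-01,  2.32778408e-01, -2.26989691e-04, -7.17171573e-04]), 'wrist_force': array([-0.20585933, -0.70109131,  0.59213671]), 'moment': array([ 0.03033867,  0.0208408 , -0.00278624]), 'grasp_force': 0.0, 'width': 87.57702593041098}
```

View pics/scene0.png

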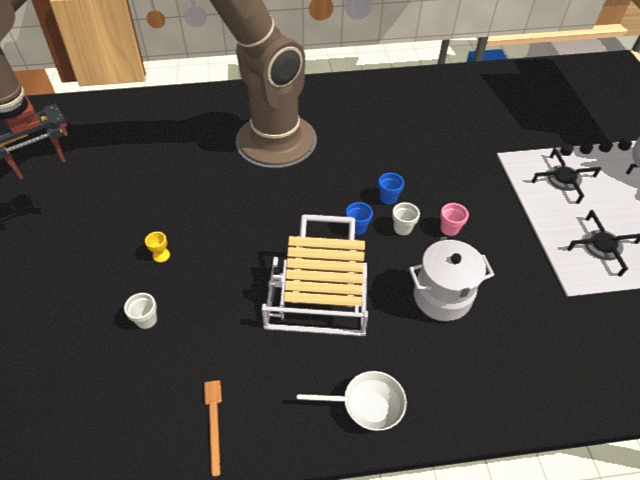

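View pics/top0.png

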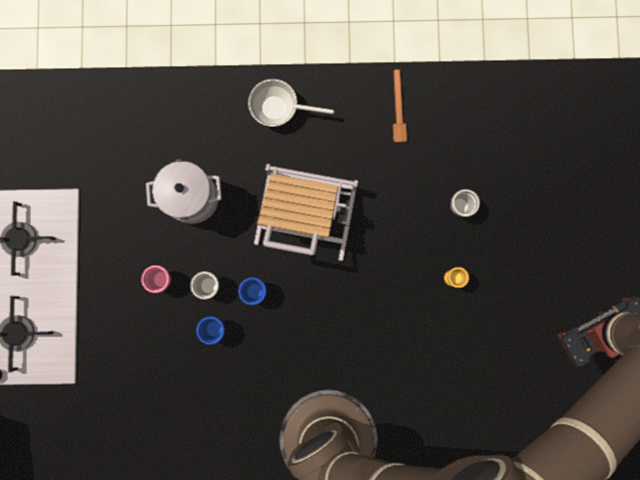

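The scene view shows the board at scene (326,270) / top (298,205) with its bar toward the robot at scene (328,218) / top (288,248).

Candidate moulds:
- Pale metal cup at scene (405,219) / top (204,286).
- Pale metal cup at scene (142,311) / top (465,203).
- Blue cups at top (252,291) and (210,330), and a pink one at top (155,279). These are look-alikes to leave alone.

The two uncoloured metal cups fit the description. I'll confirm in an enlarged crop.

Run:
```python
from h import *
s=cv2.imread('pics/scene0.png');t=cv2.imread('pics/top0.png')
r=lambda im,x,y,w,h,k:cv2.resize(im[y:y+h,x:x+w],None,fx=k,fy=k,interpolation=cv2.INTER_CUBIC)
a=np.hstack([r(s,255,200,130,150,3),r(t,240,155,130,150,3)]) #780x450
b=np.hstack([r(s,380,190,65,50,3),r(s,110,280,65,50,3),r(t,170,260,65,50,3),r(t,435,180,65,50,3)])
cv2.imwrite('pics/c0.png',np.vstack([a,b]))
```

```text
(no output)
```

View pics/c0.png

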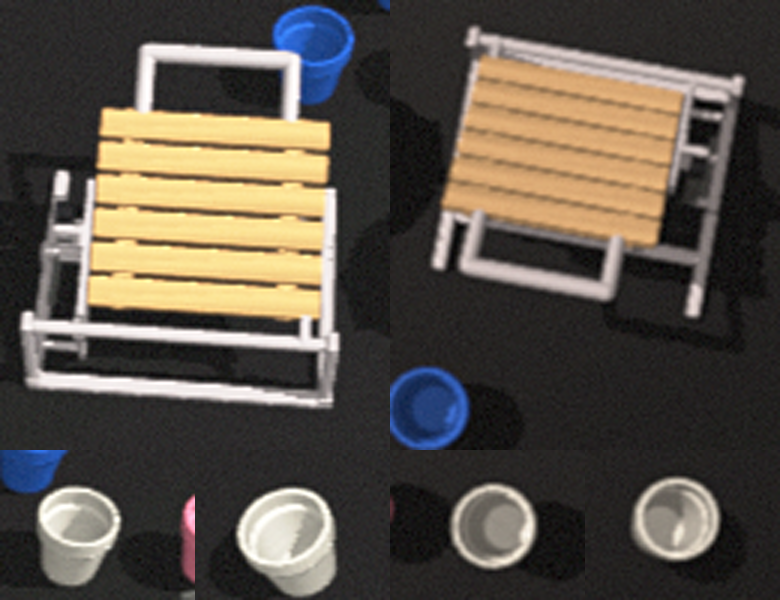

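Both pale cups are bare aluminium with a collar, so they are the moulds. One blue cup stands just beyond the bar's +y end. Next I fit the board pose and locate the moulds.

```bash
cat > fit.py <<'E'
from h import *
from scipy.optimize import least_squares
loc=np.array([[-165,-85,6],[-165,85,6],[-18,-85,6],[-18,85,6],[-212,-52,0],[-212,52,0]],float)
def bw(p,L):
    x,y,yaw,th=p; c,s=np.cos(th),np.sin(th)
    L=np.atleast_2d(L); X=L[:,0]*c+L[:,2]*s; Z=-L[:,0]*s+L[:,2]*c; Y=L[:,1]
    return np.c_[x+X*np.cos(yaw)-Y*np.sin(yaw), y+X*np.sin(yaw)+Y*np.cos(yaw), 78+Z]
S=np.array([[289,236.3],[364.7,241.3],[284.3,301],[361.7,305.7],[304.3,216.7],[352.3,219.3]])
T=np.array([[328.3,236.7],[257.3,225],[338.7,186],[270,174.3],[312.7,252.7],[265.7,244]])
if __name__=='__main__':
    g=lambda p:np.r_[(proj('scene',bw(p,loc))-S).ravel(),(proj('top',bw(p,loc))-T).ravel()]
    r=least_squares(g,[650,50,0,.4],loss='soft_l1');print(r.x.round(3),r.fun.round(1).tolist())
    print('bar',bw(r.x,[-212,0,0]))
    def cup(ts,tt):
        return tri(ts,tt)
    # rim centres
    print('A',tri((380+79/3,190+65/3),(170+104/3,260+75/3)))
    print('B',tri((110+90/3,280+77/3),(435+91/3,180+69/3)))
    for n,u in(('A',(204.7,285)),('B',(465.3,203))): print(n,atz('top',*u,66))
    for n,u in(('egg',(457,277)),('b1',(252,291)),('b2',(210,330)),('pink',(155,279))): print(n,atz('top',*u,60))
    print('pot knob',atz('top',180,188,174), 'pothandles',atz('top',148,195,110),atz('top',217,188,110))
E
python3 fit.py
```

```text
[ 6.61929e+02  4.71070e+01 -2.00000e-01  4.03000e-01] [-0.5, -0.8, -0.7, -1.4, -1.0, -0.8, -0.6, -0.6, 0.4, 0.6, -2.1, 0.5, -0.6, -0.1, -0.6, -1.4, -1.6, -1.0, -0.7, -1.6, -2.4, 0.0, 0.6, 0.7]
bar [[470.82030775  85.78933114 161.21666948]]
A (array([391.93103163, 300.63283629,  64.41290755]), np.float64(4.076613923402042))
B (array([ 584.83299229, -353.97039749,   58.31475142]), np.float64(2.4015417392591916))
A [391.53441333 298.21579986  66.        ]
B [ 583.83326281 -353.19611112   66.        ]
egg [ 400.087156   -326.65617524   60.        ]
b1 [374.67195554 181.99991259  60.        ]
b2 [280.75858181 286.45369261  60.        ]
pink [408.72338166 422.96335423  60.        ]
pot knob [616.12260743 335.26273117 174.        ] pothandles [611.75166604 427.73479545 110.        ] [625.77499866 259.63537266 110.        ]
```

Fit: board at about 0.40 rad, so it sits in the 0.43 notch. The bar is near (473, 85, 165), the hinge at (662, 47) with yaw -0.2. Moulds: A at (392, 299), B at (584, -353). I'm moving above the bar, with the fingers closing along board x.

step_arm(plan=[[[4.5,4.7,16.1,1,0,0,12.9],[4.5,4.7,16.1,1,0,0,12.9],[4.5,4.7,16.1,1,0,0,12.9],[4.5,4.7,16.1,1,0,0,12.9],[4.5,4.7,16.1,1,0,0,12.9]]], squeeze=20)

```text
clock: 0.52
ee_pos: [333.0, -388.9, 233.0]
tool_rot: [0.939, 0.344, 0.001, -0.001]
wrist_force: [-0.3, 0.1, -0.3]
width: 58.0
grasp_force: 0.0
```

step_arm(plan=[[[4.5,4.7,16.1,1,0,0,12.9],[4.5,4.7,16.1,1,0,0,12.9],[4.5,4.7,16.1,1,0,0,12.9],[4.5,4.7,16.1,1,0,0,12.9],[4.5,4.7,16.1,1,0,0,12.9]]])

```text
clock: 0.93
ee_pos: [379.2, -228.4, 243.3]
tool_rot: [0.894, 0.448, 0.001, -0.0]
wrist_force: [0.5, 0.1, 0.5]
width: 45.0
grasp_force: 0.0
```

step_arm(plan=[[[4.5,4.7,16.1,1,0,0,12.9],[4.5,4.7,16.1,1,0,0,12.9],[4.5,4.7,16.1,1,0,0,12.9],[4.5,4.7,16.1,1,0,0,12.9],[4.5,4.7,16.1,1,0,0,12.9]]])

```text
clock: 1.35
ee_pos: [425.9, -67.2, 253.5]
tool_rot: [0.838, 0.546, 0.002, -0.0]
wrist_force: [0.1, 0.4, 1.0]
width: 45.1
grasp_force: 0.0
```

step_arm(plan=[[[4.5,4.7,16.1,1,0,0,12.9],[4.5,4.7,16.1,1,0,0,12.9],[4.5,4.7,16.1,1,0,0,12.9],[4.5,4.7,16.1,1,0,0,12.9],[4.5,4.7,16.1,1,0,0,12.9]]])

```text
clock: 1.77
ee_pos: [472.0, 94.3, 263.4]
tool_rot: [0.772, 0.636, 0.002, -0.001]
wrist_force: [-0.9, 0.1, -0.4]
width: 45.3
grasp_force: 0.0
```

step_arm(plan=[[[4.5,0.2,0,-3.5,0,0,0],[4.5,0.2,0,-7,0,0,0],[4.5,0.2,0,-10,0,0,0],[4.5,0.2,0,-11,0,0,0],[4.5,0.2,0,-11.7,0,0,0]]])

```text
clock: 2.18
ee_pos: [472.1, 86.0, 144.1]
tool_rot: [0.774, 0.633, -0.001, -0.001]
wrist_force: [0.0, -0.0, 1.0]
width: 45.2
grasp_force: 0.0
```

step_arm(plan=[[[4.5,0,0,0,0,0,0],[4.5,0,0,0,0,0,0]]])

```text
clock: 2.35
ee_pos: [473.8, 86.8, 146.7]
tool_rot: [0.774, 0.633, 0.001, 0.0]
wrist_force: [0.5, 0.2, -0.1]
width: 44.7
grasp_force: 0.0
```

Run:
```python
from h import *
s=vision.get_image('scene');t=vision.get_image('top')
r=lambda im,x,y,w,h,k:cv2.resize(im[y:y+h,x:x+w],None,fx=k,fy=k,interpolation=cv2.INTER_CUBIC)
cv2.imwrite('pics/c1.png',np.hstack([r(s,260,140,130,150,3),r(t,230,170,130,150,3)]))
o=bot.get_obs();print(o['ee_pos'],proj('scene',o['ee_pos']),proj('top',o['ee_pos']))
```

```text
[474.04779016  86.86752102 147.20068265] [[327.89201753 223.54514572]] [[288.11174513 247.7564621 ]]
```

View pics/c1.png

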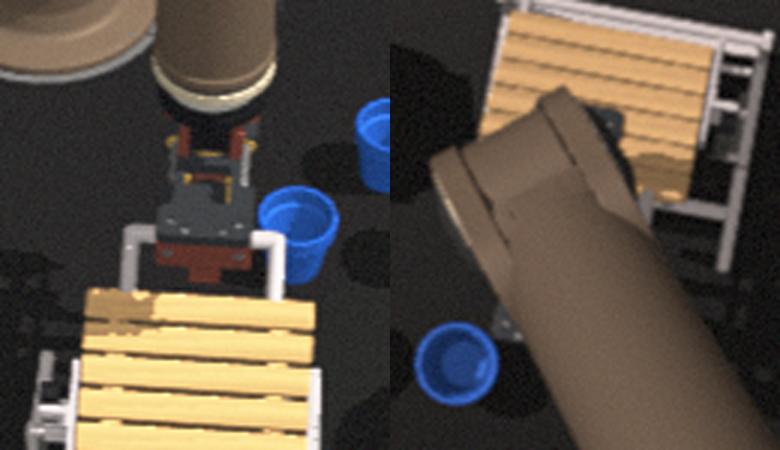

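The fingers straddle the bar, with one finger in the gap at crop (205,265). I'm closing.

step_arm(plan=[[[0.8,0,0,0,0,0,0],[0.8,0,0,0,0,0,0],[0.8,0,0,0,0,0,0],[0.8,0,0,0,0,0,0],[0.8,0,0,0,0,0,0]]], squeeze=12)

```text
clock: 2.87
ee_pos: [473.4, 86.6, 145.9]
tool_rot: [0.774, 0.633, 0.0, 0.0]
wrist_force: [14.4, -3.2, -8.1]
width: 15.1
grasp_force: 8.2
```

Run:
```python
from h import *
o=bot.get_obs();print(o['ee_pos'],o['wrist_force'],o['width'],o['grasp_force'])
h=np.array([662,47.1]);p0=None
for th in (.43,.6,.75,.9,1.05,1.15,1.25,1.3):
    r=212*np.cos(th); p=np.r_[h+r*np.array([-np.cos(.2),np.sin(.2)]),78+212*np.sin(th)]
    if p0 is None:p0=p
    print(th,((p-p0)/10).round(2))
```

```text
[473.43740096  86.64686057 145.9083392 ] [14.37480524 -3.1862124  -8.10851141] 15.081580150154094 8.154991865158081
0.43 [0. 0. 0.]
0.6 [ 1.74 -0.35  3.13]
0.75 [ 3.68 -0.75  5.61]
0.9 [ 5.97 -1.21  7.77]
1.05 [ 8.55 -1.73  9.55]
1.15 [10.4  -2.11 10.51]
1.25 [12.33 -2.5  11.28]
1.3 [13.33 -2.7  11.59]
```

step_arm(plan=[[[0.8,0.6,-0.1,0.8,0,0,0],[0.8,1.1,-0.2,1.6,0,0,0],[0.8,1.5,-0.3,2.4,0,0,0],[0.8,1.9,-0.35,3.1,0,0,0],[0.8,2.5,-0.45,4.0,0,0,0]]])

```text
clock: 3.28
ee_pos: [496.7, 81.8, 185.7]
tool_rot: [0.774, 0.633, -0.002, -0.001]
wrist_force: [-4.1, -1.3, -1.1]
width: 14.0
grasp_force: 12.0
```

step_arm(plan=[[[0.8,0.7,-0.15,0.85,0,0,0],[0.8,1.4,-0.3,1.6,0,0,0],[0.8,2.1,-0.45,2.4,0,0,0],[0.8,2.8,-0.6,3.1,0,0,0],[0.8,3.5,-0.75,3.75,0,0,0]]])

```text
clock: 3.7
ee_pos: [531.3, 74.7, 224.2]
tool_rot: [0.774, 0.633, -0.002, -0.001]
wrist_force: [-11.2, -0.9, 6.9]
width: 13.9
grasp_force: 12.0
```

step_arm(plan=[[[0.8,0.8,-0.16,0.65,0,0,0],[0.8,1.6,-0.33,1.2,0,0,0],[0.8,2.4,-0.5,1.75,0,0,0],[0.8,3.3,-0.68,2.25,0,0,0],[0.8,4.2,-0.87,2.7,0,0,0]]])

```text
clock: 4.12
ee_pos: [575.0, 65.8, 251.6]
tool_rot: [0.774, 0.633, -0.0, 0.0]
wrist_force: [-4.5, 0.2, 3.6]
width: 13.8
grasp_force: 12.0
```

step_arm(plan=[[[0.8,0.7,-0.14,0.3,0,0,0],[0.8,1.4,-0.28,0.6,0,0,0],[0.8,2.1,-0.42,0.8,0,0,0],[0.8,2.8,-0.57,1.0,0,0,0],[0.8,2.8,-0.57,1.0,0,0,0]]])

```text
clock: 4.53
ee_pos: [605.0, 59.7, 262.1]
tool_rot: [0.775, 0.632, 0.001, 0.001]
wrist_force: [-4.0, -2.0, 9.6]
width: 13.6
grasp_force: 12.0
```

Run:
```python
from h import *
s=vision.get_image('scene');t=vision.get_image('top')
r=lambda im,x,y,w,h,k:cv2.resize(im[y:y+h,x:x+w],None,fx=k,fy=k,interpolation=cv2.INTER_CUBIC)
cv2.imwrite('pics/c2.png',np.hstack([r(s,250,160,130,190,3),r(t,240,150,130,190,3)]))
o=bot.get_obs();print(o['ee_pos'],o['wrist_force'],o['width'])
```

```text
[604.36312497  59.85653644 261.90816579] [-3.3719701  -1.04209287  7.87922747] 13.40982210823672
```

View pics/c2.png

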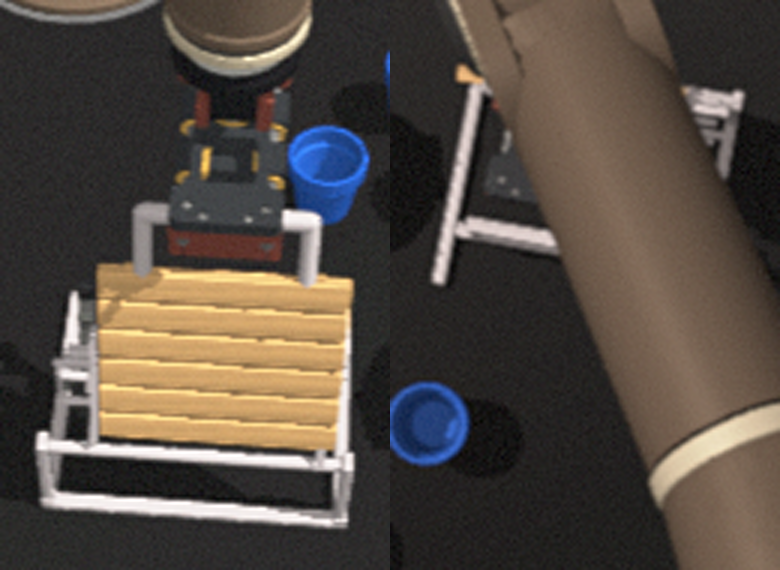

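The board is at about 1.28 rad. I'll go slightly further to be sure the pawl drops, and compute the way down.

step_arm(plan=[[[0.8,0.6,-0.12,0.2,0,0,0],[0.8,1.3,-0.26,0.4,0,0,0],[0.8,1.3,-0.26,0.4,0,0,0],[0.8,1.3,-0.26,0.4,0,0,0],[0.8,1.3,-0.26,0.4,0,0,0]]])

```text
clock: 5.05
ee_pos: [617.1, 57.2, 265.0]
tool_rot: [0.775, 0.633, 0.001, 0.001]
wrist_force: [-2.6, -1.3, 5.7]
width: 13.4
grasp_force: 12.0
```

Run:
```python
from h import *
o=bot.get_obs();print(o['ee_pos'],o['wrist_force'],o['width'])
P=lambda th:np.r_[212*np.cos(th)*np.array([-np.cos(.2),np.sin(.2)]),212*np.sin(th)]
T=np.linspace(1.345,0,21)
for k in range(0,20,5):
    print([((P(T[k+i])-P(T[k]))/10).round(2).tolist() for i in range(1,6)],T[k+5])
```

```text
[617.10781038  57.24496455 265.00433976] [-2.59017716 -1.28406339  5.74829295] 13.393695154851324
[[-1.35, 0.27, -0.37], [-2.67, 0.54, -0.82], [-3.96, 0.8, -1.37], [-5.21, 1.06, -2.0], [-6.42, 1.3, -2.72]] 1.00875
[[-1.16, 0.23, -0.8], [-2.26, 0.46, -1.68], [-3.3, 0.67, -2.63], [-4.27, 0.87, -3.65], [-5.18, 1.05, -4.73]] 0.6724999999999999
[[-0.83, 0.17, -1.14], [-1.59, 0.32, -2.34], [-2.26, 0.46, -3.59], [-2.86, 0.58, -4.88], [-3.36, 0.68, -6.21]] 0.33624999999999994
[[-0.42, 0.08, -1.36], [-0.74, 0.15, -2.75], [-0.98, 0.2, -4.15], [-1.12, 0.23, -5.57], [-1.16, 0.24, -6.99]] 0.0
```

step_arm(plan=[[[0.8,-1.35,0.27,-0.37,0,0,0],[0.8,-2.65,0.54,-0.8,0,0,0],[0.8,-3.95,0.8,-1.35,0,0,0],[0.8,-5.2,1.06,-2.0,0,0,0],[0.8,-6.4,1.3,-2.7,0,0,0]]])

```text
clock: 5.47
ee_pos: [552.9, 70.8, 237.4]
tool_rot: [0.774, 0.633, 0.001, 0.001]
wrist_force: [1.1, 1.4, -0.4]
width: 13.8
grasp_force: 12.0
```

step_arm(plan=[[[0.8,-1.15,0.23,-0.8,0,0,0],[0.8,-2.25,0.46,-1.7,0,0,0],[0.8,-2.25,0.46,-1.7,0,0,0]]])

```text
clock: 5.72
ee_pos: [528.3, 75.9, 218.8]
tool_rot: [0.774, 0.633, -0.0, -0.0]
wrist_force: [0.5, 2.2, -2.7]
width: 13.6
grasp_force: 12.0
```

step_arm(plan=[[[0.8,-1.0,0.2,-0.95,0,0,0],[0.8,-2.0,0.41,-2.0,0,0,0],[0.8,-2.9,0.6,-3.05,0,0,0],[0.8,-2.9,0.6,-3.05,0,0,0]]])

```text
clock: 6.05
ee_pos: [500.2, 81.7, 188.5]
tool_rot: [0.774, 0.633, 0.0, -0.0]
wrist_force: [1.6, 1.6, -3.5]
width: 13.5
grasp_force: 12.0
```

step_arm(plan=[[[0.8,-0.83,0.17,-1.14,0,0,0],[0.8,-1.6,0.32,-2.34,0,0,0],[0.8,-2.25,0.46,-3.6,0,0,0],[0.8,-2.85,0.58,-4.9,0,0,0],[0.8,-3.35,0.68,-6.2,0,0,0]]])

```text
clock: 6.47
ee_pos: [468.0, 88.4, 128.0]
tool_rot: [0.774, 0.633, 0.001, 0.0]
wrist_force: [0.3, -0.3, -1.0]
width: 13.6
grasp_force: 12.0
```

step_arm(plan=[[[0.8,-0.4,0.08,-1.36,0,0,0],[0.8,-0.75,0.15,-2.75,0,0,0],[0.8,-1.0,0.2,-4.15,0,0,0],[0.8,-1.1,0.23,-5.55,0,0,0],[0.8,-1.15,0.24,-7.0,0,0,0]]])

```text
clock: 6.88
ee_pos: [455.6, 90.9, 57.3]
tool_rot: [0.774, 0.633, -0.0, -0.0]
wrist_force: [-3.7, 1.6, 0.7]
width: 13.5
grasp_force: 12.0
```

step_arm(plan=[[[0.8,0,0,-0.3,0,0,0],[0.8,0,0,-0.3,0,0,0],[0.8,0,0,-0.3,0,0,0]]])

```text
clock: 7.13
ee_pos: [455.6, 90.9, 54.9]
tool_rot: [0.774, 0.633, -0.0, -0.0]
wrist_force: [-2.8, 2.6, -2.3]
width: 13.6
grasp_force: 12.0
```

Run:
```python
from h import *
s=vision.get_image('scene');t=vision.get_image('top')
r=lambda im,x,y,w,h,k:cv2.resize(im[y:y+h,x:x+w],None,fx=k,fy=k,interpolation=cv2.INTER_CUBIC)
cv2.imwrite('pics/c3.png',np.hstack([r(s,250,200,130,150,3),r(t,240,150,130,150,3)]))
o=bot.get_obs();print(o['ee_pos'],o['wrist_force'],o['width'])
```

```text
[455.60468565  90.82965576  55.15822407] [-3.15746744  3.18137685 -2.93697561] 13.642124249625782
```

View pics/c3.png

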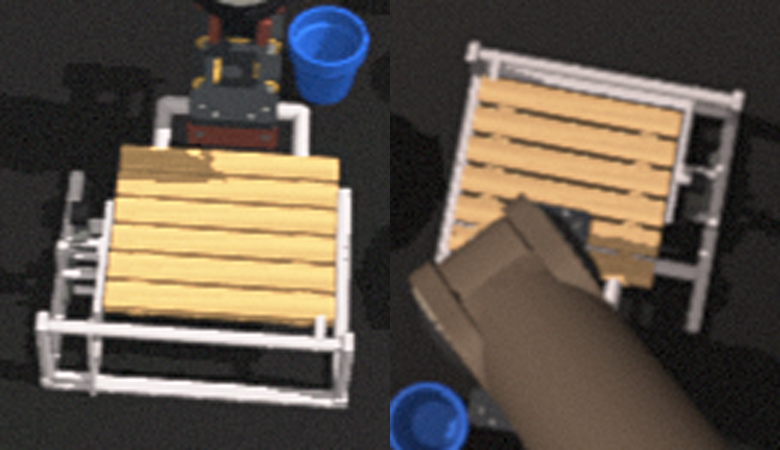

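It looks almost flat. I'll press lightly to feel for the stop.

step_arm(plan=[[[0.8,0,0,0,0,0,0],[0.8,0,0,-0.3,0,0,0],[0.8,0,0,-0.6,0,0,0],[0.8,0,0,-0.6,0,0,0]]], squeeze=30)

```text
clock: 7.57
ee_pos: [455.7, 91.0, 50.7]
tool_rot: [0.774, 0.633, 0.0, 0.001]
wrist_force: [-11.0, 1.8, 21.2]
width: 13.3
grasp_force: 30.0
```

It met a firm stop at 21 N. I'll release, rise and check.

step_arm(plan=[[[0.8,0,0,0.3,0,0,0],[4.2,0,0,0.3,0,0,0],[4.2,0,0,0.3,0,0,0],[4.2,0,0,0.3,0,0,0],[4.2,0,0,0.3,0,0,0]]])

```text
clock: 7.98
ee_pos: [456.3, 90.1, 52.0]
tool_rot: [0.775, 0.633, 0.0, 0.001]
wrist_force: [0.4, 0.2, -0.0]
width: 36.4
grasp_force: 0.0
```

step_arm(plan=[[[4.2,0,0,2,0,0,0],[4.2,0,0,6,0,0,0],[4.2,0,0,10,0,0,0],[8,0,0,14,0,0,0],[8.5,0,0,15,0,0,0]]])

```text
clock: 8.4
ee_pos: [458.1, 91.4, 207.3]
tool_rot: [0.774, 0.633, 0.003, 0.002]
wrist_force: [0.8, 0.0, 0.3]
width: 51.9
grasp_force: 0.0
```

step_arm(plan=[[[8.5,-6.4,20.4,0,0,0,0],[8.5,-6.4,20.4,0,0,0,0],[8.5,-6.4,20.4,0,0,0,0],[8.5,-6.4,20.4,0,0,0,0],[8.5,-6.4,20.4,0,0,0,0]]])

```text
clock: 8.82
ee_pos: [392.7, 290.6, 201.7]
tool_rot: [0.775, 0.632, 0.0, 0.0]
wrist_force: [1.1, 0.8, -0.5]
width: 83.4
grasp_force: 0.0
```

Run:
```python
from h import *
s=vision.get_image('scene');t=vision.get_image('top')
cv2.imwrite('pics/s4.png',s);cv2.imwrite('pics/t4.png',t)
r=lambda im,x,y,w,h,k:cv2.resize(im[y:y+h,x:x+w],None,fx=k,fy=k,interpolation=cv2.INTER_CUBIC)
a=np.hstack([r(s,260,200,130,140,3),r(t,240,155,130,140,3)])
b=np.hstack([r(s,370,180,130,60,3),r(t,435,175,65,60,3),r(s,110,280,65,60,3)])
cv2.imwrite('pics/c4.png',np.vstack([a,b]))
o=bot.get_obs();print(o['ee_pos'],o['wrist_force'],o['width'])
```

```text
[389.98596794 296.06842269 202.13281168] [ 0.5715145  -0.28191477 -0.28243389] 84.59661249065988
```

View pics/c4.png

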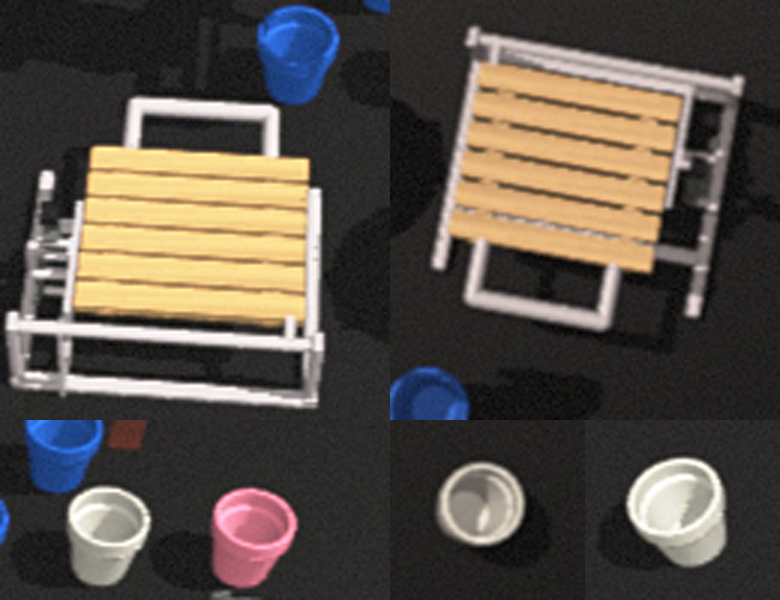

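The board looks flat and both moulds stand undisturbed. I'll refit the board and sharpen the rim centres.

Run:
```python
from fit import *
S=np.array([[290.7,249],[363,253.3],[285,303],[361.7,308],[304.7,234.3],[350.7,237]])
T=np.array([[327,245],[260.3,233],[337.7,187],[270.7,176],[311.7,262.3],[268,254.7]])
g=lambda p:np.r_[(proj('scene',bw(p,loc))-S).ravel(),(proj('top',bw(p,loc))-T).ravel()]
r=least_squares(g,[650,50,0,.1],loss='soft_l1');print(r.x.round(3),r.fun.round(1).tolist())
print('centre',bw(r.x,[-91.5,0,6]))
# fit cups: circle rim outer radius 33.5 at z66 ; predicted rim extents
for n,s,t in(('A',(406.7,211),(204.7,285)),('B',(139.7,305.7),(466,203))):
    f=lambda p:np.r_[proj('scene',[p[0],p[1],66])[0]-s,proj('top',[p[0],p[1],66])[0]-t]
    q=least_squares(f,[400,0]);print(n,q.x,q.fun,atz('scene',*s,66))
```

```text
[ 6.62487e+02  4.72680e+01 -1.94000e-01 -1.30000e-02] [-1.0, -0.8, -1.4, -1.2, -1.4, -2.3, -0.7, -2.8, 0.4, 1.0, -2.8, 0.6, -0.6, -0.1, -1.9, -0.1, -1.0, -0.4, -1.5, -1.2, -1.8, -0.8, 0.4, -0.6]
centre [[572.63362765  64.92788723  82.77052197]]
A [391.72078363 300.77032356] [-1.05809298  0.24985353 -1.03236367 -0.05689058] [391.23512126 303.63540638  66.        ]
B [ 586.54150501 -353.11891652] [-0.79245758 -1.20966246 -0.77504225 -1.07427367] [ 589.94521095 -351.1567308    66.        ]
```

step_arm(plan=[[[8.6,0.1,0.3,-3.5,0,0,0],[8.6,0.1,0.3,-7,0,0,0],[8.6,0.1,0.3,-10,0,0,0],[8.6,0.1,0.3,-11,0,0,0],[8.6,0.1,0.3,-11,0,0,0]]])

```text
clock: 9.33
ee_pos: [393.0, 290.8, 89.4]
tool_rot: [0.774, 0.633, -0.002, -0.0]
wrist_force: [0.1, -0.8, 0.2]
width: 86.1
grasp_force: 0.0
```

step_arm(plan=[[[8.6,0,0,0,0,0,0],[8.6,0,0,0,0,0,0]]])

```text
clock: 9.5
ee_pos: [395.0, 293.0, 93.2]
tool_rot: [0.774, 0.633, 0.001, 0.0]
wrist_force: [0.5, -0.1, -0.1]
width: 86.2
grasp_force: 0.0
```

Run:
```python
from h import *
s=vision.get_image('scene')
for i in range(2): o=bot.get_obs();print(o['ee_pos'],o['qvel'].round(3)); vision.get_image('top')
```

```text
[395.17910603 292.99733049  93.39574493] [ 0.001 -0.005 -0.001  0.003  0.004 -0.005 -0.005]
[395.14884307 292.89473222  93.31567206] [-0.001  0.001  0.003  0.006  0.003 -0.004 -0.001]
```

step_arm(plan=[[[8.6,-0.3,0.7,0,0,0,0],[8.6,-0.3,0.7,-2,0,0,0],[8.6,-0.3,0.7,-4,0,0,0],[8.6,-0.3,0.7,-5.3,0,0,0],[8.6,-0.3,0.7,-5.3,0,0,0]]])

```text
clock: 10.07
ee_pos: [389.9, 298.9, 37.1]
tool_rot: [0.774, 0.633, -0.001, -0.0]
wrist_force: [0.4, -0.3, 0.5]
width: 85.8
grasp_force: 0.0
```

step_arm(plan=[[[6.2,0,0,0,0,0,0],[6.2,0,0,0,0,0,0],[6.2,0,0,0,0,0,0],[6.2,0,0,0,0,0,0],[6.2,0,0,0,0,0,0]]], squeeze=15)

```text
clock: 10.48
ee_pos: [391.7, 299.9, 39.7]
tool_rot: [0.774, 0.633, 0.001, 0.0]
wrist_force: [-1.5, -0.4, 6.2]
width: 66.5
grasp_force: 15.0
```

Mould A is gripped at 66.5 mm. I'm lifting it and carrying it over the board centre.

step_arm(plan=[[[6.2,0,0,3,0,0,0],[6.2,0,0,6.5,0,0,0],[6.2,0,0,10,0,0,0],[6.2,0,0,13,0,0,0],[6.2,0,0,15,0,0,0]]], squeeze=20)

```text
clock: 10.9
ee_pos: [391.5, 299.9, 191.8]
tool_rot: [0.774, 0.633, 0.001, 0.0]
wrist_force: [0.3, 0.2, -1.5]
width: 66.6
grasp_force: 20.0
```

step_arm(plan=[[[6.2,1.8,-2.35,0,0,0,0],[6.2,4,-5.2,0,0,0,0],[6.2,6.3,-8.2,0,0,0,0],[6.2,8.3,-10.8,0,0,0,0],[6.2,10.3,-13.4,0,0,0,0]]])

```text
clock: 11.32
ee_pos: [494.8, 163.4, 188.9]
tool_rot: [0.774, 0.633, 0.0, 0.0]
wrist_force: [-0.3, -0.5, -1.4]
width: 66.4
grasp_force: 20.0
```

step_arm(plan=[[[6.2,2,-2.6,0,0,0,0],[6.2,4,-5.2,0,0,0,0],[6.2,6,-8,0,0,0,0],[6.2,7.8,-10.1,0,0,0,0],[6.2,7.8,-10.1,0,0,0,0]]])

```text
clock: 11.73
ee_pos: [575.0, 57.5, 188.1]
tool_rot: [0.777, 0.63, -0.001, 0.001]
wrist_force: [0.6, -1.0, -0.8]
width: 66.2
grasp_force: 20.0
```

step_arm(plan=[[[6.2,0,0,-1.5,0,0,0],[6.2,0,0,-3,0,0,0],[6.2,0,0,-4.5,0,0,0],[6.2,0,0,-5.0,0,0,0],[6.2,0,0,-5.0,0,0,0]]])

```text
clock: 12.15
ee_pos: [570.9, 64.2, 137.4]
tool_rot: [0.774, 0.633, -0.001, -0.001]
wrist_force: [-0.4, -0.3, -1.7]
width: 66.8
grasp_force: 20.0
```

step_arm(plan=[[[6.2,0,0,0,0,0,0],[6.2,0,0,0,0,0,0]]])

```text
clock: 12.32
ee_pos: [572.5, 64.6, 139.6]
tool_rot: [0.774, 0.633, 0.001, 0.0]
wrist_force: [-0.4, -0.6, -1.1]
width: 66.3
grasp_force: 20.0
```

step_arm(plan=[[[6.2,0,0,-0.6,0,0,0],[6.2,0,0,-1.1,0,0,0],[6.2,0,0,-1.4,0,0,0],[6.2,0,0,-1.6,0,0,0],[6.2,0,0,-1.6,0,0,0]]])

```text
clock: 12.73
ee_pos: [572.0, 64.3, 123.6]
tool_rot: [0.774, 0.633, -0.0, 0.0]
wrist_force: [-4.2, -0.7, 9.7]
width: 66.3
grasp_force: 20.0
```

step_arm(plan=[[[6.2,0,0,0,0,0,0],[6.2,0,0,0,0,0,0]]])

```text
clock: 12.9
ee_pos: [571.9, 64.2, 123.6]
tool_rot: [0.774, 0.633, -0.0, 0.0]
wrist_force: [-4.6, -2.6, 8.7]
width: 66.3
grasp_force: 20.0
```

step_arm(plan=[[[6.8,0,0,0,0,0,0],[7.4,0,0,0,0,0,0],[8.6,0,0,0,0,0,0],[8.6,0,0,0,0,0,0],[8.6,0,0,0,0,0,0]]])

```text
clock: 13.32
ee_pos: [572.0, 64.3, 122.5]
tool_rot: [0.774, 0.633, -0.0, -0.0]
wrist_force: [0.6, 0.3, -0.1]
width: 85.9
grasp_force: 0.0
```

step_arm(plan=[[[8.6,0,0,1,0,0,0],[8.6,0,0,3,0,0,0],[8.6,0,0,6,0,0,0],[8.6,0,0,9.5,0,0,0],[8.6,0,0,11,0,0,0]]])

```text
clock: 13.73
ee_pos: [573.5, 65.1, 237.6]
tool_rot: [0.774, 0.633, 0.002, 0.001]
wrist_force: [0.7, 1.4, -0.2]
width: 86.1
grasp_force: 0.0
```

step_arm(plan=[[[8.6,0.7,-20.5,0,0,0,0],[8.6,0.7,-20.5,0,0,0,0],[8.6,0.7,-20.5,0,0,0,0],[8.6,0.7,-20.5,0,0,0,0],[8.6,0.7,-20.5,0,0,0,0]]])

```text
clock: 14.15
ee_pos: [578.9, -143.3, 233.7]
tool_rot: [0.774, 0.633, 0.0, 0.001]
wrist_force: [-0.4, 0.2, -0.2]
width: 86.0
grasp_force: 0.0
```

step_arm(plan=[[[8.6,0.7,-20.5,0,0,0,0],[8.6,0.7,-20.5,0,0,0,0],[8.6,0.7,-20.5,0,0,0,0],[8.6,0.7,-20.5,0,0,0,0],[8.6,0.7,-20.5,0,0,0,0]]])

```text
clock: 14.57
ee_pos: [585.6, -348.5, 233.5]
tool_rot: [0.775, 0.633, 0.0, 0.0]
wrist_force: [1.1, -0.9, 0.7]
width: 85.9
grasp_force: 0.0
```

step_arm(plan=[[[8.6,0,0,-3,0,0,0],[8.6,0,0,-6,0,0,0],[8.6,0,0,-9,0,0,0],[8.6,0,0,-10,0,0,0],[8.6,0,0,-10,0,0,0]]])

```text
clock: 14.98
ee_pos: [584.5, -345.0, 130.1]
tool_rot: [0.774, 0.633, -0.001, -0.002]
wrist_force: [-0.2, 0.2, 0.1]
width: 86.2
grasp_force: 0.0
```

step_arm(plan=[[[8.6,0,0,0,0,0,0],[8.6,0,0,0,0,0,0],[8.6,0,0,0,0,0,0]]])

```text
clock: 15.23
ee_pos: [587.4, -346.0, 135.1]
tool_rot: [0.774, 0.633, 0.001, 0.002]
wrist_force: [0.3, 0.5, 0.6]
width: 85.6
grasp_force: 0.0
```

Run:
```python
from h import *
s=vision.get_image('scene');t=vision.get_image('top')
cv2.imwrite('pics/s5.png',s);cv2.imwrite('pics/t5.png',t)
r=lambda im,x,y,w,h,k:cv2.resize(im[y:y+h,x:x+w],None,fx=k,fy=k,interpolation=cv2.INTER_CUBIC)
a=np.hstack([r(s,275,200,100,110,4),r(t,250,160,100,110,4)])
cv2.imwrite('pics/c5.png',a)
o=bot.get_obs();print(o['ee_pos'],o['wrist_force'],o['width'])
```

```text
[ 586.89457824 -345.97562154  134.48151554] [-0.46243754  0.63348264  0.58217671] 85.87858568164559
```

View pics/c5.png

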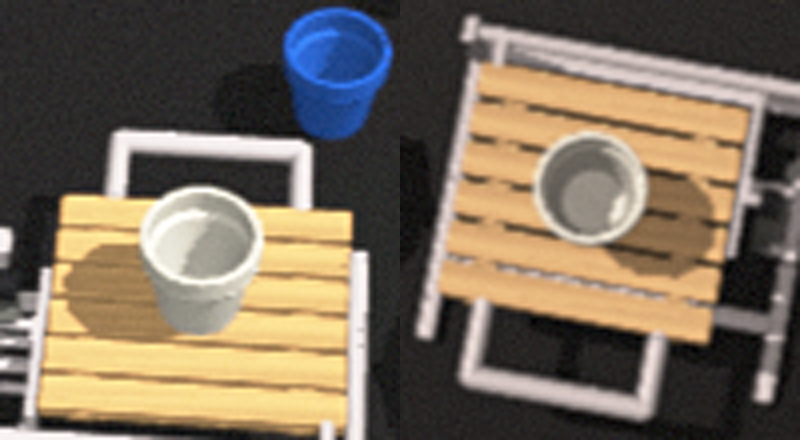

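The lower mould stands upright on the board, with its rim at top (297.8,207) and scene (325.5,259.2). I'll compare that with where it was released.

Run:
```python
from h import *
from scipy.optimize import least_squares
for n,s,t,z in(('A0',(406.7,211),(204.7,285),66),('A',(325.5,259.2),(297.75,207),150),('B',(139.7,305.7),(466,203),66)):
    f=lambda p:np.r_[proj('scene',[p[0],p[1],z])[0]-s,proj('top',[p[0],p[1],z])[0]-t]
    q=least_squares(f,[400,0]);print(n,q.x,q.fun,'top',atz('top',*t,z),'scene',atz('scene',*s,z))
```

```text
A0 [391.72078363 300.77032356] [-1.05809298  0.24985353 -1.03236367 -0.05689058] top [391.53441333 298.21579986  66.        ] scene [391.23512126 303.63540638  66.        ]
A [572.46524355  64.85254497] [-0.99040473 -1.12507559 -0.95837576 -1.12144873] top [569.75527122  62.63416332 150.        ] scene [575.74104677  66.56038932 150.        ]
B [ 586.54150501 -353.11891652] [-0.79245758 -1.20966246 -0.77504225 -1.07427367] top [ 583.80025972 -354.9400319    66.        ] scene [ 589.94521095 -351.1567308    66.        ]
```

Vision and the release point agree within 1 mm, so the estimate for B is good.

step_arm(plan=[[[8.6,0,-0.7,-2,0,0,0],[8.6,0,-0.7,-4.5,0,0,0],[8.6,0,-0.7,-7,0,0,0],[8.6,0,-0.7,-8.6,0,0,0],[8.6,0,-0.7,-9.3,0,0,0]]])

```text
clock: 15.75
ee_pos: [585.0, -352.3, 37.7]
tool_rot: [0.774, 0.633, -0.001, -0.001]
wrist_force: [-0.6, 1.4, 0.6]
width: 86.3
grasp_force: 0.0
```

step_arm(plan=[[[8.6,0,0,0,0,0,0],[8.6,0,0,0,0,0,0],[8.6,0,0,0,0,0,0]]])

```text
clock: 16.0
ee_pos: [587.2, -353.1, 41.4]
tool_rot: [0.774, 0.633, 0.001, 0.001]
wrist_force: [0.7, -0.3, 0.6]
width: 86.1
grasp_force: 0.0
```

step_arm(plan=[[[6.2,0,0,0,0,0,0],[6.2,0,0,0,0,0,0],[6.2,0,0,0,0,0,0],[6.2,0,0,0,0,0,0],[6.2,0,0,0,0,0,0]]], squeeze=15)

```text
clock: 16.42
ee_pos: [586.5, -353.0, 40.5]
tool_rot: [0.774, 0.633, 0.0, 0.001]
wrist_force: [-1.4, -0.2, 4.9]
width: 68.0
grasp_force: 15.0
```

step_arm(plan=[[[6.2,0,0,2,0,0,0],[6.2,0,0,6,0,0,0],[6.2,0,0,10,0,0,0],[6.2,0,0,14,0,0,0],[6.2,0,0,17.5,0,0,0]]], squeeze=20)

```text
clock: 16.83
ee_pos: [586.1, -352.6, 217.2]
tool_rot: [0.774, 0.633, 0.0, 0.0]
wrist_force: [0.3, -0.6, -0.1]
width: 67.7
grasp_force: 20.0
```

step_arm(plan=[[[6.2,0,0,1.5,0,0,0],[6.2,0,3,1.5,0,0,0],[6.2,-0.2,6.5,1.5,0,0,0],[6.2,-0.4,10.5,1.5,0,0,0],[6.2,-0.5,14,1.5,0,0,0]]])

```text
clock: 17.25
ee_pos: [580.5, -210.6, 229.6]
tool_rot: [0.774, 0.633, 0.0, -0.0]
wrist_force: [0.5, 0.6, -0.2]
width: 67.5
grasp_force: 20.0
```

step_arm(plan=[[[6.2,-0.1,4,0,0,0,0],[6.2,-0.2,8,0,0,0,0],[6.2,-0.4,12,0,0,0,0],[6.2,-0.5,15,0,0,0,0],[6.2,-0.6,18,0,0,0,0]]])

```text
clock: 17.67
ee_pos: [574.5, -30.5, 229.7]
tool_rot: [0.774, 0.633, -0.0, 0.0]
wrist_force: [0.0, 0.4, -1.4]
width: 67.9
grasp_force: 20.0
```

step_arm(plan=[[[6.2,-0.1,3,0,0,0,0],[6.2,-0.2,6,0,0,0,0],[6.2,-0.3,8.5,0,0,0,0],[6.2,-0.3,9.8,0,0,0,0],[6.2,-0.3,9.8,0,0,0,0]]])

```text
clock: 18.08
ee_pos: [571.6, 69.0, 229.8]
tool_rot: [0.773, 0.635, 0.0, -0.001]
wrist_force: [0.8, 0.2, -0.9]
width: 67.4
grasp_force: 20.0
```

step_arm(plan=[[[6.2,0,0,0,0,0,0],[6.2,0,0,0,0,0,0],[6.2,0,0,0,0,0,0]]])

```text
clock: 18.33
ee_pos: [572.3, 63.0, 229.4]
tool_rot: [0.775, 0.632, -0.0, 0.0]
wrist_force: [-0.0, -0.7, -1.1]
width: 67.7
grasp_force: 20.0
```

step_arm(plan=[[[6.2,0,0,-1,0,0,0],[6.2,0,0,-2,0,0,0],[6.2,0,0,-3,0,0,0],[6.2,0,0,-3,0,0,0],[6.2,0,0,-3,0,0,0]]])

```text
clock: 18.75
ee_pos: [571.4, 65.0, 198.4]
tool_rot: [0.774, 0.633, -0.001, -0.001]
wrist_force: [1.1, -0.0, -1.3]
width: 67.3
grasp_force: 20.0
```

step_arm(plan=[[[6.2,0,0,0,0,0,0],[6.2,0,0,0,0,0,0],[6.2,0,0,0,0,0,0]]])

```text
clock: 19.0
ee_pos: [572.3, 65.4, 200.1]
tool_rot: [0.774, 0.633, 0.0, 0.0]
wrist_force: [0.2, 0.2, -0.2]
width: 67.9
grasp_force: 20.0
```

Now at (572.3, 65.4), within 1 mm of the target. I'm lowering it into the nest.

step_arm(plan=[[[6.2,0,-0.05,-0.8,0,0,0],[6.2,0,-0.05,-1.6,0,0,0],[6.2,0,-0.05,-2.4,0,0,0],[6.2,0,-0.05,-3.0,0,0,0],[6.2,0,-0.05,-3.4,0,0,0]]])

```text
clock: 19.42
ee_pos: [571.5, 64.7, 164.2]
tool_rot: [0.774, 0.633, -0.001, -0.0]
wrist_force: [-0.0, 0.4, -1.1]
width: 67.3
grasp_force: 20.0
```

step_arm(plan=[[[6.2,0,0,-0.3,0,0,0],[6.2,0,0,-0.6,0,0,0],[6.2,0,0,-0.9,0,0,0],[6.2,0,0,-1.1,0,0,0],[6.2,0,0,-1.1,0,0,0]]])

```text
clock: 19.83
ee_pos: [572.4, 65.3, 156.0]
tool_rot: [0.774, 0.633, 0.001, 0.0]
wrist_force: [-2.8, -0.6, 8.5]
width: 68.0
grasp_force: 20.0
```

step_arm(plan=[[[7.0,0,0,0,0,0,0],[7.4,0,0,0,0,0,0],[8.6,0,0,0,0,0,0],[8.6,0,0,0,0,0,0],[8.6,0,0,0,0,0,0]]])

```text
clock: 20.25
ee_pos: [572.1, 64.7, 154.5]
tool_rot: [0.774, 0.633, -0.0, -0.0]
wrist_force: [-1.1, 0.1, -0.0]
width: 85.7
grasp_force: 0.0
```

step_arm(plan=[[[8.6,0,0,1,0,0,0],[8.6,0,0,3,0,0,0],[8.6,0,0,6,0,0,0],[8.6,0,0,9.5,0,0,0],[8.6,0,0,11,0,0,0]]])

```text
clock: 20.67
ee_pos: [573.4, 65.6, 269.6]
tool_rot: [0.774, 0.633, 0.002, 0.001]
wrist_force: [0.4, -0.2, 0.5]
width: 86.2
grasp_force: 0.0
```

step_arm(plan=[[[8.6,-5,-20,0,0,0,0],[8.6,-5,-20,0,0,0,0],[8.6,-5,-20,0,0,0,0],[8.6,-5,-20,0,0,0,0],[8.6,-5,-20,0,0,0,0]]])

```text
clock: 21.08
ee_pos: [521.3, -137.3, 265.6]
tool_rot: [0.774, 0.633, 0.0, 0.001]
wrist_force: [0.7, -0.5, -0.6]
width: 86.0
grasp_force: 0.0
```

step_arm(plan=[[[8.6,-5,-8,0,0,0,0],[8.6,-5,-8,0,0,0,0],[8.6,-5,-8,0,0,0,0],[8.6,-5,-8,0,0,0,0],[8.6,-5,-8,0,0,0,0]]])

```text
clock: 21.5
ee_pos: [472.2, -215.2, 265.3]
tool_rot: [0.775, 0.632, 0.0, 0.0]
wrist_force: [0.6, 1.1, 0.2]
width: 86.3
grasp_force: 0.0
```

Run:
```python
from h import *
s=vision.get_image('scene');t=vision.get_image('top')
r=lambda im,x,y,w,h,k:cv2.resize(im[y:y+h,x:x+w],None,fx=k,fy=k,interpolation=cv2.INTER_CUBIC)
a=np.hstack([r(s,265,210,100,130,4),r(t,250,150,100,130,4)])
cv2.imwrite('pics/c6.png',a)
o=bot.get_obs();print(o['ee_pos'],o['wrist_force'],o['width'])
for z in(150,180): print(z,proj('scene',[572.3,65,z]),proj('top',[572.3,65,z]))
```

```text
[ 473.1130453  -213.39912557  265.13525199] [ 0.13496028 -0.30222802  0.27820077] 85.80596495856693
150 [[324.56580303 258.00737558]] [[296.73020806 205.9491662 ]]
180 [[324.85704753 249.70183076]] [[296.29394441 204.10813712]]
```

View pics/c6.png

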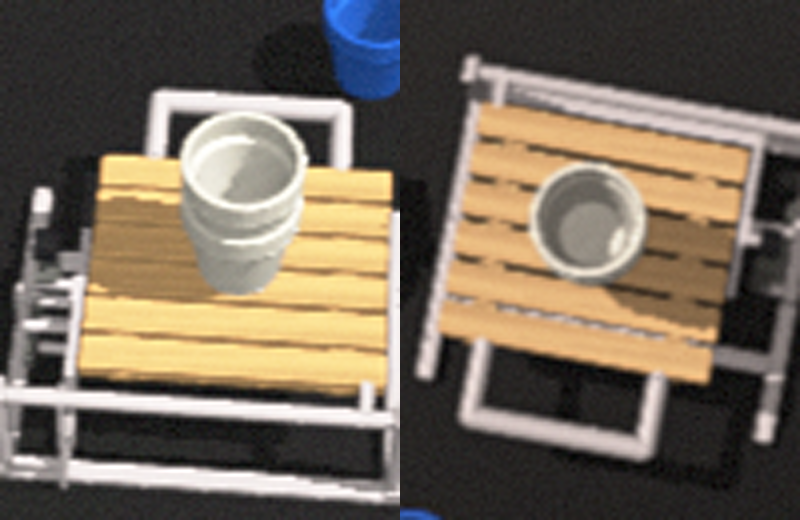

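The upper mould's rim is at scene (325.7,250.5) and top (297,205.5). That matches a rim 180 mm up on the same axis, so the moulds are nested and upright, and the arm is clear.

```bash
python3 -c "
from workcell import bot
print(bot.hand_in())"
```

```text
the job is handed in; nothing more can be done
None
```

The job is handed in: I lifted the board past its top notch and lowered it flat, then stood the two aluminium moulds nested and upright at the middle of it. I never saw the pawl directly: I inferred its release from the board coming freely down past the notches, and its resetting from the firm stop at flat. The hand-in returned no verdict.

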